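Hold the scanner lid open for laying out slides

TASK

I am about to scan the old slides: lift the orange lid off its slide box, leaving the box standing where it is, and lay the lid flat on the green felt mat without dropping it. Then raise the scanner's lid and hold it steady at 50 degrees so that I can reach in and lay the slides on the glass; the lid falls shut by itself, so do not let it drop, and finish while you are still holding it up there. Leave everything else on the desk alone.

Things in the scene. Friction and masses are not known exactly. Their poses are not given: they have to be found in the camera images.
- slide_lid_mid (a point): Centre, half-way up, of the loose orange lid: a rigid cap 64 (its x) by 140 (its y) by 22 mm tall, 0.03 to 0.06 kg, z up. It sits over the rim of the slide box: its skirt (wall 2.5 mm, clearance 1.5 mm all round) hangs 19 mm down outside. Seated it spans heights 39 to 61 mm, this point at 50. It comes off freely, straight up or tipped at one end; grip it across the 64 mm width.
- slide_box_mid (a point): Centre, half-way up, of the loose dark slide box under the orange lid: 56 (its x) by 132 (its y) by 58 mm tall, wall 2 mm, about 0.3 kg, filled with slides that stay below the rim; z up.
- felt_mat: Sage-green felt mat lying on the desk, 160 mm (x) by 190 mm (y), 3 mm thick, does not move and is clear at the start; origin at the centre of its underside, on the desk.
- scanner_lid (a joint): Opening angle of the scanner's lid in rad: 0 shut, growing as the front edge rises (50 degrees is 0.873), stop at 1.35. Free hinge: the lid falls shut when let go. The lid is a light-grey rigid plate, 250 mm from hinge to front edge, 380 mm along the hinge, 16 mm thick, 0.4 to 0.75 kg. The dark scanner under it (50 mm tall) does not move.
- lip_mid (a point): Middle of the lid's front edge, half its 16 mm thickness up; moves with the lid. x: along the lid to the hinge line, which lies at x 250, z -8 mm from here; y: along the edge; z: out of the upper face. Shut: 59.5 mm above the desk, lid underside 51.5. The edge overhangs the dark body by 16 mm; under its middle 130 mm a finger scoop goes 22 mm further back, down to 16 mm above the desk.
- grey_box_mid (a point): Centre of a second, like slide box with a grey lid, 64 by 140 by 61 mm tall; to be left alone.
- mug: Blue mug, 82 mm across, 95 mm tall; origin at the centre of its underside; leave alone.
- pen_pot: Clear pen pot, 85 by 85 mm, 100 mm tall, with pens reaching 160 mm; origin under its centre; leave alone.
- stapler: Black stapler, 38 mm by 145 mm (its y), 53 mm tall; origin under its centre; leave alone.
- mouse: Black mouse, 105 mm (its x) by 62 mm, 26 mm tall; origin under its centre; leave alone.

How it is judged:
By the outcome, as a careful person would: the job done as asked, in the order asked, and still so for the second after the job is handed in, while the arm keeps its last pose, push and grip.
It also fails if it takes over 51 s, if anything falls off the work surface, if the arm or the gripper's body presses on something with over 40 N, if the wrist force passes 120 N, or if a joint passes its speed limit or range.

ROBOT

A 6-joint arm with a two-finger parallel gripper is mounted at the origin on the work surface. World frame = base frame: x ahead of the robot, y to its left, z up, the work surface at z = 0. Lengths are in m, angles in degrees, forces in N, time in s.
With the tool pointing down it reaches from about 0.375 to 0.9 m from the base axis. Payload 3.1 kg.
Tool frame: the origin (TCP) lies on the centre line of the jaws, within the pads' length; the fingertips stand 25 mm ahead of it and the grasp point (between the pads) lies 6 mm ahead of it; z points along the fingers, y is the line along which they close (so a half turn about z gives the same grasp; the last joint's range is limited). The gripper opens to 87 mm and grips with 3 to 60 N. Pads are 19 mm wide; open, the fingers measure 117 mm over their backs; the gripper's body (75 mm by 190 mm) begins 51 mm behind the grasp point.
Start: joints at [-75.716, 30.224, 82.088, -0, 67.689, -10.227], TCP at [0.259, -0.569, 0.216] pointing down, gripper open.
Joint ranges: [-176.69, 176.69], [-43.24, 126.21], [12.49, 139.97], [-82, 262], [0, 151.66], [-163.58, 163.58]. Speed limits (degrees/s): [159.86, 159.86, 180, 180, 180, 180].

INTERFACE

Orientations are given as a 3x3 rotation matrix whose columns are the frame's x, y, z axes.
In Python, from rig import bot, cams, models gives the robot as it stands. The module is installed in compiled form; this text tells all that it offers.
- The arm moves only by the shell command python3 -m handwheel 'ROWS' [OPENING]. ROWS is JSON, a list of rows, each a list of 6 numbers: the shift along the world's x, y, z each as a share of 1 m, from -1 to 1, then the turn, a rotation vector about the world's x, y, z each as a share of 2 rad, from -1 to 1. In form: [[dx, dy, dz, wx, wy, wz], ...]. A call has exactly 8 rows; each row is the pose to reach, as a shift and turn from the pose commanded when the call began; what a row does not reach only later rows make up. A row lasts 1/12 s, in which the tool goes at most 41.7 mm and 7.16 degrees, less where a joint would pass 70% of its speed; a pose out of reach is approached as far as the arm can. A call with a number of a shift or a turn outside -1 to 1 is refused whole. A call with a gripper value outside its range is refused whole. OPENING is the opening, from -1 (shut) to 1 (fully open), so that 0 is half open, set as the call begins (- or left out, the last holds). The fingers move at their own pace and stop on an object; the grip force is fixed at half the most. Time passes only in rows, so rows that repeat a pose let the fingers close, or fill a call up. It gives the time, the measured TCP pose, the force, the opening and the grip force at its end, in the units of the state.
- bot.read_state(): the state, without advancing time (a new reading comes with each control period).
- cams.capture(name): name is "scene" or "top" or "wrist"; returns (picture, depth): 400x640x3 uint8, blue, green, red; 400x640 float32, m along the optical axis (not along the pixel's ray), 0 where there is no reading.
- cams.calibration(name): a dict with "mtx" (3x3 intrinsics, pixels), "R" (3x3) and "t" (3): a world point X has camera coordinates R X + t; the wrist camera has in their place "tool_from_camera" (4x4, takes a point from camera to tool coordinates, whose origin is the TCP and whose axes are the flange's). Camera axes: x right, y down, z forward; pixel columns grow to the right and rows downward; lengths in m; the calibration is good to about 2 mm. A picture is of the moment at which its call begins: read the wrist's pose just before it. calibration takes no time and is no camera call.
- bot.hand_in(): hands the job in; it is judged then, once.
Trained networks look in the newest picture that a camera, given by its name, has taken for a name from the list of things; names that differ only in an ending like _2 or _b are one class to them, and where a whole thing is asked for, a point or a joint stands for the part that bears it (a point fixed in the world has none). Each returns a list of dicts, best first, with "conf" (0 to 1); they miss things now and then, are a little off and sometimes report something else, mostly with a low value. They report only what shows in the picture. A call takes as long as a camera call.
- models.spot_in(query, camera): "position" ([column, row] in pixels, amid what is visible of it).
- models.tip_of(query, camera): "position" ([column, row] in pixels: a listed point, or the origin of a listed thing).
The state is a dict: "time_s": time; "joint_positions": joint angles; "qvel": joint speeds; "tau": joint torques, N m; "position": TCP position; "tcp_rot": TCP orientation; "force": force on the tool from outside, world axes, zero at the start; "moment": the same for the moment, N m; "opening": opening from 0.0 (shut) to 1.0 (fully open); "grasp_force": force on a finger pad.
Only numpy, scipy, OpenCV 4.12 (cv2) and the standard library are available. Lean on these libraries where they do the work, as an engineer would, in place of code of your own. Each camera call takes 0.05 s, during which the arm holds its last target. There are 200 camera calls.

## Working session

There is one attempt and no reset: what is moved stays moved. The work goes in short steps, Python scripts to look and compute and a shell command to move; the robot and the scene stay as the last step left them, time stands still between calls to the robot, and variables do not carry over. Pictures are saved under pics/ and viewed, at most 10 in all, crops included, and the job is handed in when it is done.

```bash
mkdir -p pics; cat > h.py <<'E'
import numpy as np, cv2
from rig import bot,cams,models
def world(cam,pix,D,st=None,w=2):
    c=cams.calibration(cam);K=np.array(c["mtx"])
    u,v=int(round(pix[0])),int(round(pix[1]))
    p=D[max(v-w,0):v+w+1,max(u-w,0):u+w+1];p=p[p>0]
    if len(p)==0:return None
    z=np.median(p);P=z*np.linalg.inv(K)@[pix[0],pix[1],1]
    if cam=="wrist":
        T=np.array(c["tool_from_camera"]);q=T[:3,:3]@P+T[:3,3]
        return np.array(st["tcp_rot"])@q+np.array(st["position"])
    return np.array(c["R"]).T@(P-np.array(c["t"]))
E
python3 - <<'E'
from h import *
for cam in("scene","top"):
    im,D=cams.capture(cam);cv2.imwrite(f"pics/{cam}0.png",im);np.save(f"pics/{cam}0.npy",D)
    for n in["slide_lid_mid","slide_box_mid","felt_mat","scanner_lid","lip_mid","grey_box_mid","mug","pen_pot","stapler","mouse"]:
        for f in("spot_in","tip_of"):
            try:r=getattr(models,f)(n,cam)[:2]
            except Exception as e: print(n,f,e);continue
            for d in r:
                p=world(cam,d["position"],D)
                print(cam,n,f,round(d["conf"],2),np.round(d["position"],0),None if p is None else p.round(3))
print(bot.read_state())
E
```

```text
scene slide_lid_mid spot_in 0.83 [189. 188.] [ 0.512 -0.36   0.062]
scene slide_lid_mid spot_in 0.57 [240. 273.] [ 0.772 -0.199  0.071]
scene slide_lid_mid tip_of 0.84 [187. 188.] [ 0.511 -0.364  0.063]
scene slide_lid_mid tip_of 0.18 [194. 195.] [ 0.529 -0.344  0.055]
scene slide_box_mid spot_in 0.57 [193. 205.] [ 0.522 -0.357  0.015]
scene slide_box_mid spot_in 0.47 [284. 183.] [ 0.431 -0.137  0.003]
scene slide_box_mid tip_of 0.93 [196. 197.] [ 0.529 -0.342  0.049]
scene slide_box_mid tip_of 0.17 [227. 167.] [ 0.39  -0.293  0.027]
scene felt_mat spot_in 0.75 [288. 183.] [ 0.432 -0.124  0.004]
scene felt_mat tip_of 0.88 [286. 181.] [ 0.423 -0.132  0.004]
scene felt_mat tip_of 0.31 [243. 290.] [ 0.818 -0.184  0.082]
scene scanner_lid spot_in 0.63 [157. 253.] [ 0.702 -0.387  0.049]
scene scanner_lid spot_in 0.58 [449. 239.] [0.686 0.236 0.069]
scanner_lid tip_of it knows: felt_mat, grey_box_mid, lip_mid, mouse, mug, pen_pot, slide_box_mid, slide_lid_mid, stapler
scene lip_mid spot_in 0.56 [445. 238.] [0.684 0.228 0.07 ]
scene lip_mid tip_of 0.71 [388. 214.] [0.549 0.131 0.003]
scene 
[... 2199 characters left out ...]
202906e-04,
        6.76898415e+01, -1.02277448e+01]), 'qvel': array([ 0.10589057,  0.07547101,  0.02412354, -0.02016409, -0.00755341,
        0.09186152]), 'tau': array([ 7.41533931e-04, -4.40001440e+01, -1.76981270e+01,  6.34184992e-02,
        5.04956511e-02, -1.67584619e-05]), 'position': array([ 0.25931027, -0.56862546,  0.21603803]), 'tcp_rot': array([[ 9.09871752e-01,  4.14889616e-01, -2.66455233e-05],
       [ 4.14889617e-01, -9.09871752e-01,  3.92645081e-05],
       [-7.95357228e-06, -4.67806177e-05, -9.99999999e-01]]), 'force': array([-0.6652115 , -0.45176069,  0.60616294]), 'moment': array([-0.02643489,  0.03219209,  0.01104868]), 'grasp_force': 0.0, 'opening': 0.9992251305007795}
```

View pics/top0.png

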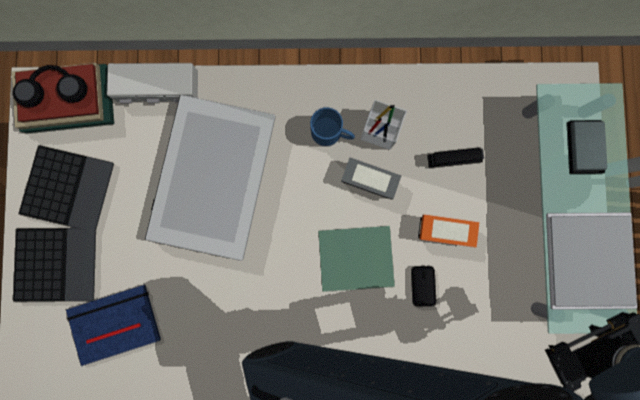

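View pics/scene0.png

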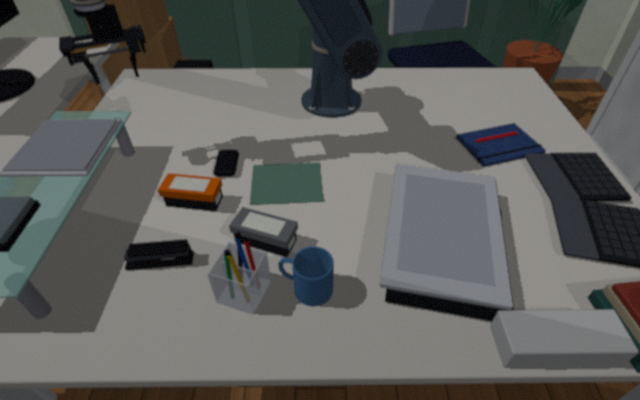

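```bash
python3 - <<'E'
from h import *
im=cv2.imread("pics/top0.png");D=np.load("pics/top0.npy")
c=cams.calibration("top");K=np.array(c["mtx"]);R=np.array(c["R"]);t=np.array(c["t"])
v,u=np.mgrid[:400,:640];P=np.stack([u,v,np.ones_like(u)],-1)@np.linalg.inv(K).T*D[...,None]
W=(P-t)@R; W[D==0]=np.nan
hsv=cv2.cvtColor(im,cv2.COLOR_BGR2HSV);H,S,V=cv2.split(hsv)
def rect(m,name):
    n,l,s,_=cv2.connectedComponentsWithStats(m.astype(np.uint8));i=1+np.argmax(s[1:,4]);q=W[l==i];q=q[~np.isnan(q[:,0])]
    print(name,len(q),"z",np.median(q[:,2]).round(4),cv2.minAreaRect((q[:,:2]*1000).astype(np.float32)))
z=W[...,2];x=W[...,0];y=W[...,1]
rect((H>5)&(H<22)&(S>140)&(abs(z-.061)<.008)&(abs(x-.5)<.12)&(abs(y+.36)<.12),"lid")
rect((H>35)&(H<90)&(S>30)&(abs(z)<.012)&(abs(x-.43)<.15)&(abs(y+.135)<.15),"mat")
rect((abs(z-.0665)<.008)&(y>0.0),"scanlid")
rect((abs(z-.061)<.008)&(abs(x-.62)<.11)&(abs(y+.17)<.1),"grey")
print(im[231,448],im[257,357],im[178,212])
E
```

```text
lid 718 z 0.06 ((493.90069580078125, -365.03192138671875), (141.26132202148438, 63.525108337402344), 81.28579711914062)
mat 4316 z 0.0016 ((424.649658203125, -132.66824340820312), (159.35748291015625, 188.27035522460938), 3.298369884490967)
scanlid 15559 z 0.0659 ((698.3193359375, 319.70245361328125), (441.2928771972656, 464.54327392578125), 77.37117004394531)
grey 1396 z 0.0598 ((629.08154296875, -169.6600341796875), (140.16122436523438, 65.09463500976562), 69.72247314453125)
[175 189 188] [102 116  90] [149 147 145]
```

The top view shows the orange lid at about (449,231), the mat at (357,257), and the scanner lid with corners near (181,97), (273,115), (243,258) and (147,240). Its front edge is on the right, around (258,186). The scene view agrees. I'll move above the orange lid first.

```bash
python3 -m handwheel '[[0.235,0.204,-0.04,0,0,0.496],[0.235,0.204,-0.04,0,0,0.496],[0.235,0.204,-0.04,0,0,0.496],[0.235,0.204,-0.04,0,0,0.496],[0.235,0.204,-0.04,0,0,0.496],[0.235,0.204,-0.04,0,0,0.496],[0.235,0.204,-0.04,0,0,0.496],[0.235,0.204,-0.04,0,0,0.496]]' 1
python3 - <<'E'
from h import *
# scanner fit from the stored top picture
D=np.load("pics/top0.npy")
c=cams.calibration("top");K=np.array(c["mtx"]);R=np.array(c["R"]);t=np.array(c["t"])
v,u=np.mgrid[:400,:640];W=(np.stack([u,v,np.ones_like(u)],-1)@np.linalg.inv(K).T*D[...,None]-t)@R
m=(abs(W[...,2]-.0665)<.01)&(u>140)&(u<280)&(v>92)&(v<265)&(D>0)
m=cv2.morphologyEx(m.astype(np.uint8),cv2.MORPH_OPEN,np.ones((9,9)))
q=W[m>0];r=cv2.minAreaRect((q[:,:2]*1000).astype(np.float32));print("scan",r,cv2.boxPoints(r).round(0).tolist(),np.median(q[:,2]))
st=bot.read_state();im,D=cams.capture("wrist");cv2.imwrite("pics/w1.png",im)
print(st["time_s"],st["position"].round(4),st["tcp_rot"].round(3).tolist())
c=cams.calibration("wrist");K=np.array(c["mtx"]);T=np.array(c["tool_from_camera"]);print(T.round(3).tolist())
W=(np.stack([u,v,np.ones_like(u)],-1)@np.linalg.inv(K).T*D[...,None])@T[:3,:3].T+T[:3,3]
W=W@np.array(st["tcp_rot"]).T+st["position"]
m=(abs(W[...,2]-.061)<.006)&(D>0)
n,l,s,_=cv2.connectedComponentsWithStats(m.astype(np.uint8));i=1+np.argmax(s[1:,4]);q=W[l==i];print(len(q),np.median(q[:,2]),s[i],cv2.minAreaRect((q[:,:2]*1000).astype(np.float32)))
E
```

```text
time_s: 2.67
position: [0.4971, -0.3609, 0.1755]
tcp_rot: [[0.142, 0.99, 0.001], [0.99, -0.142, 0.002], [0.002, 0.0, -1.0]]
force: [-0.4, 0.1, 0.1]
opening: 0.999
grasp_force: 0.0
scan ((636.8636474609375, 235.91696166992188), (250.95016479492188, 380.9593200683594), 77.35459899902344) [[424.0, 155.0], [795.0, 72.0], [850.0, 317.0], [478.0, 400.0]] 0.06604357637276825
2.6667 [ 0.4971 -0.3609  0.1755] [[0.142, 0.99, 0.001], [0.99, -0.142, 0.002], [0.002, 0.0, -1.0]]
[[-0.0, -0.964, -0.264, 0.072], [1.0, -0.0, -0.0, 0.001], [-0.0, -0.264, 0.964, -0.169], [0.0, 0.0, 0.0, 1.0]]
9141 0.06121573428656457 [ 284  118   71  137 9141] ((494.4610290527344, -361.1358337402344), (134.02699279785156, 64.26181030273438), 81.44823455810547)
```

View pics/w1.png

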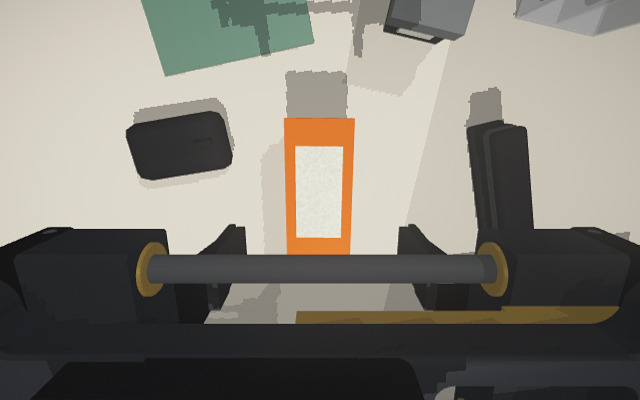

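The wrist view shows the orange lid at columns 284–355, rows 118–255 (its near end hidden by the gripper), lined up between the fingers. The mouse, stapler and grey box are clear. I'll descend, then grip.

```bash
python3 -m handwheel '[[0,0,-0.03,0,0,0],[0,0,-0.06,0,0,0],[0,0,-0.08,0,0,0],[0,0,-0.095,0,0,0],[0,0,-0.105,0,0,0],[0,0,-0.109,0,0,0],[0,0,-0.109,0,0,0],[0,0,-0.109,0,0,0]]' 1
python3 -m handwheel '[[0,0,0,0,0,0],[0,0,0,0,0,0],[0,0,0,0,0,0],[0,0,0,0,0,0],[0,0,0,0,0,0],[0,0,0,0,0,0],[0,0,0,0,0,0],[0,0,0,0,0,0]]' 0.1
```

```text
time_s: 3.38
position: [0.4947, -0.3653, 0.0677]
tcp_rot: [[0.151, 0.989, 0.001], [0.989, -0.151, -0.001], [-0.001, 0.001, -1.0]]
force: [-0.1, -1.3, 0.5]
opening: 0.996
grasp_force: 0.0
time_s: 4.05
position: [0.4943, -0.3646, 0.0671]
tcp_rot: [[0.15, 0.989, 0.0], [0.989, -0.15, 0.0], [0.0, 0.0, -1.0]]
force: [-0.3, 0.6, -0.1]
opening: 0.566
grasp_force: 0.0
```

```bash
python3 - <<'E'
from h import *
im,D=cams.capture("wrist");cv2.imwrite("pics/w2.png",im);s=bot.read_state();print(s["opening"],s["grasp_force"])
E
```

```text
0.566176571913073 0.0
```

View pics/w2.png

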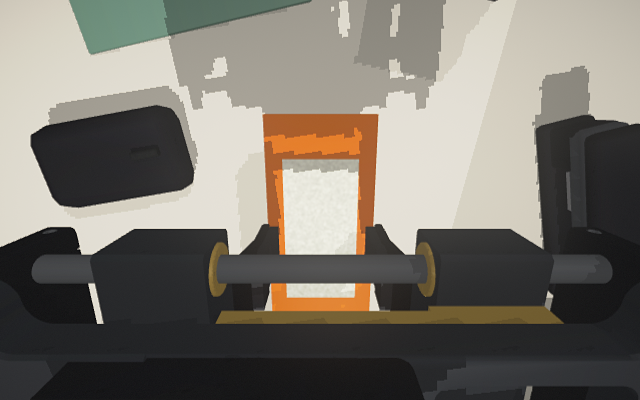

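The fingers are just short of the lid's sides (columns 265–378), so the opening scale is nonlinear. I'll close further.

```bash
python3 -m handwheel '[[0,0,0,0,0,0],[0,0,0,0,0,0],[0,0,0,0,0,0],[0,0,0,0,0,0],[0,0,0,0,0,0],[0,0,0,0,0,0],[0,0,0,0,0,0],[0,0,0,0,0,0]]' -0.6
```

```text
time_s: 4.77
position: [0.4943, -0.3646, 0.067]
tcp_rot: [[0.15, 0.989, -0.0], [0.989, -0.15, -0.0], [-0.0, -0.0, -1.0]]
force: [0.8, -0.1, 0.8]
opening: 0.206
grasp_force: 0.0
```

```bash
python3 - <<'E'
from h import *
im,D=cams.capture("wrist");cv2.imwrite("pics/w3.png",im);s=bot.read_state();print(s["opening"],s["grasp_force"])
im,D=cams.capture("scene");cv2.imwrite("pics/s3.png",cv2.resize(im[120:300,100:320],None,fx=3,fy=3))
E
```

```text
0.20055652520341152 0.0
```

View pics/w3.png

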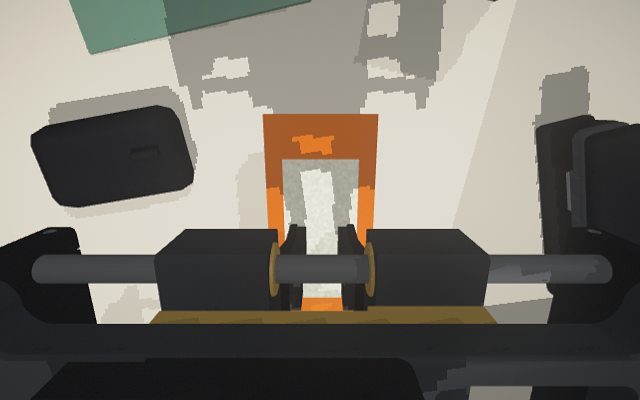

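View pics/s3.png

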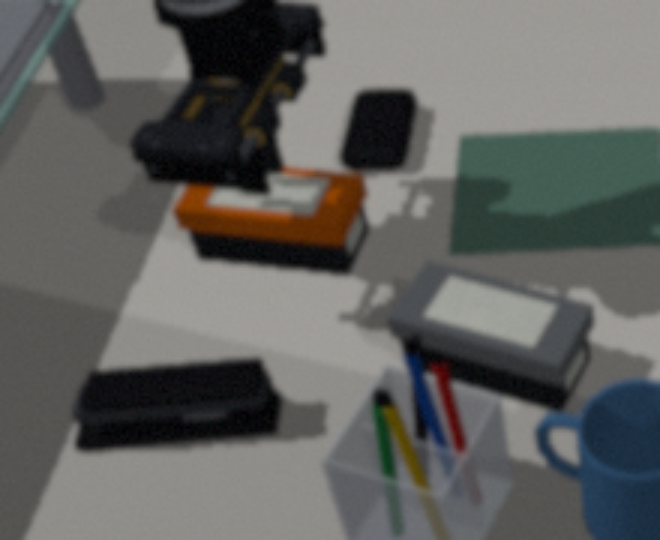

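The fingers are above the lid, over its label at about (292,240) and (348,240), so the tips are higher than I assumed. I'll measure them from wrist depth.

```bash
python3 - <<'E'
from h import *
c=cams.calibration("wrist");K=np.array(c["mtx"]);T=np.array(c["tool_from_camera"])
st=bot.read_state();im,D=cams.capture("wrist")
v,u=np.mgrid[:400,:640]
Wt=(np.stack([u,v,np.ones_like(u)],-1)@np.linalg.inv(K).T*D[...,None])@T[:3,:3].T+T[:3,3]
for r in (226,230,235,240,245,250,290,300):
    print(r,[(cc,(Wt[r,cc]*1000).round(0).tolist()) for cc in (288,293,297,320,346,352)])
m=(u>280)&(u<360)&(v>220)&(v<315)&(D>0)
q=Wt[m];q=q[q[:,2]<.004];print("max tool z of gripper pts",np.percentile(q[:,2],[50,95,99,100]))
print("lid pts tool z",Wt[180,320]*1000, (st["tcp_rot"]@Wt[180,320]+st["position"]), (st["tcp_rot"]@Wt[150,200]+st["position"]),(st["tcp_rot"]@Wt[60,540]+st["position"]))
print(st["position"],st["force"],st["joint_positions"])
E
```

```text
226 [(288, [5.0, -20.0, 5.0]), (293, [11.0, -15.0, -10.0]), (297, [11.0, -13.0, -9.0]), (320, [5.0, -0.0, 6.0]), (346, [11.0, 14.0, -10.0]), (352, [11.0, 17.0, -10.0])]
230 [(288, [2.0, -20.0, 6.0]), (293, [11.0, -15.0, -16.0]), (297, [9.0, -13.0, -12.0]), (320, [2.0, -0.0, 6.0]), (346, [9.0, 14.0, -12.0]), (352, [11.0, 17.0, -15.0])]
235 [(288, [11.0, -17.0, -23.0]), (293, [11.0, -14.0, -22.0]), (297, [9.0, -12.0, -19.0]), (320, [-0.0, -0.0, 4.0]), (346, [9.0, 13.0, -19.0]), (352, [10.0, 16.0, -21.0])]
240 [(288, [11.0, -16.0, -29.0]), (293, [10.0, -14.0, -28.0]), (297, [10.0, -12.0, -26.0]), (320, [-4.0, -0.0, 5.0]), (346, [9.0, 13.0, -25.0]), (352, [10.0, 16.0, -28.0])]
245 [(288, [11.0, -15.0, -35.0]), (293, [9.0, -13.0, -31.0]), (297, [9.0, -11.0, -32.0]), (320, [-8.0, -0.0, 6.0]), (346, [9.0, 12.0, -31.0]), (352, [11.0, 15.0, -35.0])]
250 [(288, [11.0, -15.0, -40.0]), (293, [9.0, -13.0, -37.0]), (297, [9.0, -11.0, -37.0]), (320, [-11.0, -0.0, 6.0]), (346, [10.0, 12.0, -38.0]), (352, [9.0, 15.0, -37.0])]
290 [(288, [2.0, -13.0, -60.0]), (293, [-0.0, -11.0, -55.0]), (297, [-0.0, -10.0, -56.0]), (320, [-39.0, -1.0, 6.0]), (346, [-1.0, 11.0, -55.0]), (352, [-0.0, 13.0, -56.0])]
300 [(288, [-1.0, -13.0, -61.0]), (293, [-5.0, -12.0, -55.0]), (297, [-5.0, -10.0, -55.0]), (320, [-46.0, -1.0, 5.0]), (346, [-4.0, 11.0, -56.0]), (352, [-4.0, 13.0, -57.0])]
max tool z of gripper pts [-0.09023199 -0.01509213 -0.0076908   0.00397108]
lid pts tool z [33.4768737  -0.38451058  5.44926977] [ 0.49896296 -0.3314616   0.06160734] [ 0.40893207 -0.30777113 -0.00050205] [ 0.66426001 -0.2821426   0.0007244 ]
[ 0.49430754 -0.36461553  0.06705592] [ 0.47191821 -0.20175669 -0.68556911] [-4.68248641e+01  4.05149417e+01  9.02549194e+01  8.66408862e-05
  4.92319350e+01 -3.81735184e+01]
```

```bash
python3 -m handwheel '[[0,0,0,0,0,0],[0,0,0,0,0,0],[0,0,0,0,0,0],[0,0,0,0,0,0],[0,0,0,0,0,0],[0,0,0,0,0,0],[0,0,0,0,0,0],[0,0,0,0,0,0]]' 1
python3 -m handwheel '[[0,0,0,0,0,0],[0,0,0,0,0,0],[0,0,-0.01,0,0,0],[0,0,-0.02,0,0,0],[0,0,-0.026,0,0,0],[0,0,-0.029,0,0,0],[0,0,-0.031,0,0,0],[0,0,-0.031,0,0,0]]' 1
python3 -m handwheel '[[0,0,0,0,0,0],[0,0,0,0,0,0],[0,0,0,0,0,0],[0,0,0,0,0,0],[0,0,0,0,0,0],[0,0,0,0,0,0],[0,0,0,0,0,0],[0,0,0,0,0,0]]' 0.1
```

```text
time_s: 5.58
position: [0.4943, -0.3646, 0.067]
tcp_rot: [[0.15, 0.989, -0.0], [0.989, -0.15, 0.0], [0.0, -0.0, -1.0]]
force: [-0.1, -0.2, -0.1]
opening: 0.725
grasp_force: 0.0
time_s: 6.25
position: [0.494, -0.3643, 0.0352]
tcp_rot: [[0.15, 0.989, -0.001], [0.989, -0.15, 0.001], [0.001, -0.001, -1.0]]
force: [0.2, -0.1, -0.2]
opening: 1.003
grasp_force: 0.0
time_s: 6.92
position: [0.4944, -0.3648, 0.0364]
tcp_rot: [[0.15, 0.989, 0.0], [0.989, -0.15, -0.0], [-0.0, 0.0, -1.0]]
force: [0.6, -1.2, 2.9]
opening: 0.732
grasp_force: 30.0
```

```bash
python3 -m handwheel '[[0,0,0.004,0,0,0],[0,0,0.012,0,0,0],[0,0,0.024,0,0,0],[0,0,0.038,0,0,0],[0,0,0.054,0,0,0],[0,0,0.068,0,0,0],[0,0,0.078,0,0,0],[0,0,0.08,0,0,0]]'
python3 - <<'E'
from h import *
c=cams.calibration("wrist");K=np.array(c["mtx"]);T=np.array(c["tool_from_camera"])
st=bot.read_state();im,D=cams.capture("wrist");cv2.imwrite("pics/w4.png",im)
v,u=np.mgrid[:400,:640]
Wt=(np.stack([u,v,np.ones_like(u)],-1)@np.linalg.inv(K).T*D[...,None])@T[:3,:3].T+T[:3,3]
W=Wt@np.array(st["tcp_rot"]).T+st["position"]
print([(r,cc,W[r,cc].round(3).tolist()) for r,cc in((150,320),(180,320),(200,320),(90,320),(110,320))])
print(st["time_s"],st["position"],st["force"],st["opening"],st["grasp_force"])
E
```

```text
time_s: 7.58
position: [0.4955, -0.3658, 0.119]
tcp_rot: [[0.15, 0.989, 0.003], [0.989, -0.15, -0.004], [-0.003, 0.004, -1.0]]
force: [-0.1, -1.4, 0.1]
opening: 0.733
grasp_force: 30.0
[(150, 320, [0.503, -0.312, 0.144]), (180, 320, [0.501, -0.326, 0.143]), (200, 320, [0.5, -0.336, 0.144]), (90, 320, [0.509, -0.277, -0.001]), (110, 320, [0.506, -0.294, 0.0])]
7.5833 [ 0.49548764 -0.36578453  0.11901469] [-0.1469781  -1.35845115  0.09070077] 0.7332462825095247 29.999946355819702
```

View pics/w4.png

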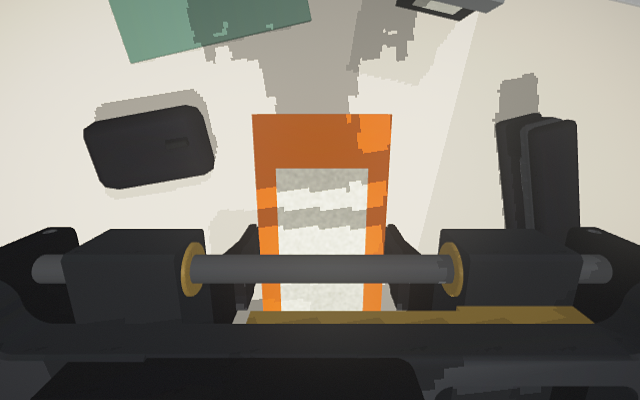

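The lid is lifted level and firmly held: its top reads 0.144 m, 80 mm up. I'll move it over the mat.

```bash
python3 -m handwheel '[[-0.008,0.025,0,0,0,0.01],[-0.018,0.06,0,0,0,0.03],[-0.028,0.095,0,0,0,0.05],[-0.038,0.13,0,0,0,0.07],[-0.049,0.165,0,0,0,0.09],[-0.058,0.195,0,0,0,0.1],[-0.066,0.22,0,0,0,0.1],[-0.069,0.231,0,0,0,0.1]]'
python3 -m handwheel '[[0,0,-0.01,0,0,0],[0,0,-0.03,0,0,0],[0,0,-0.05,0,0,0],[0,0,-0.068,0,0,0],[0,0,-0.082,0,0,0],[0,0,-0.092,0,0,0],[0,0,-0.098,0,0,0],[0,0,-0.1,0,0,0]]'
python3 - <<'E'
from h import *
c=cams.calibration("wrist");K=np.array(c["mtx"]);T=np.array(c["tool_from_camera"])
st=bot.read_state();im,D=cams.capture("wrist");cv2.imwrite("pics/w5.png",im)
v,u=np.mgrid[:400,:640]
Wt=(np.stack([u,v,np.ones_like(u)],-1)@np.linalg.inv(K).T*D[...,None])@T[:3,:3].T+T[:3,3]
W=Wt@np.array(st["tcp_rot"]).T+st["position"]
print([(r,cc,W[r,cc].round(4).tolist()) for r,cc in((150,320),(180,320),(200,300),(200,340))])
H,S,V=cv2.split(cv2.cvtColor(im,cv2.COLOR_BGR2HSV));m=(H>40)&(H<90)&(S>40)&(D>0)&(abs(W[...,2])<.015);q=W[m];print(len(q),q.min(0),q.max(0),np.median(q[:,2]))
im,D=cams.capture("top");cv2.imwrite("pics/t5.png",im)
E
```

```text
time_s: 8.3
position: [0.422, -0.1296, 0.1154]
tcp_rot: [[-0.051, 0.999, -0.005], [0.999, 0.051, 0.003], [0.004, -0.005, -1.0]]
force: [-0.1, -0.1, -0.0]
opening: 0.734
grasp_force: 30.0
time_s: 8.97
position: [0.4254, -0.1341, 0.0149]
tcp_rot: [[-0.049, 0.999, -0.001], [0.999, 0.049, 0.001], [0.001, -0.001, -1.0]]
force: [0.5, -0.0, 0.5]
opening: 0.731
grasp_force: 30.0
[(150, 320, [0.4226, -0.0797, 0.04]), (180, 320, [0.4233, -0.0942, 0.0396]), (200, 300, [0.4139, -0.1048, 0.039]), (200, 340, [0.4335, -0.1037, 0.0394])]
31399 [ 3.39693656e-01 -2.06545691e-01  1.74165996e-04] [ 0.50386847 -0.03207524  0.00545674] 0.002915920203432055
```

```bash
python3 -m handwheel '[[0,0,-0.004,0,0,0],[0,0,-0.008,0,0,0],[0,0,-0.011,0,0,0],[0,0,-0.0135,0,0,0],[0,0,-0.0145,0,0,0],[0,0,-0.0145,0,0,0],[0,0,-0.0145,0,0,0],[0,0,-0.0145,0,0,0]]'
```

```text
time_s: 9.73
position: [0.4254, -0.1337, 0.0016]
tcp_rot: [[-0.049, 0.999, 0.0], [0.999, 0.049, -0.0], [-0.0, 0.0, -1.0]]
force: [0.3, -0.1, -0.7]
opening: 0.729
grasp_force: 30.0
```

```bash
python3 -m handwheel '[[0,0,-0.0015,0,0,0],[0,0,-0.0015,0,0,0],[0,0,-0.0015,0,0,0],[0,0,-0.0015,0,0,0],[0,0,-0.0015,0,0,0],[0,0,-0.0015,0,0,0],[0,0,-0.0015,0,0,0],[0,0,-0.0015,0,0,0]]'
python3 -m handwheel '[[0,0,0,0,0,0],[0,0,0,0,0,0],[0,0,0,0,0,0],[0,0,0,0,0,0],[0,0,0,0,0,0],[0,0,0,0,0,0],[0,0,0,0,0,0],[0,0,0,0,0,0]]' 0.9
python3 -m handwheel '[[0,0,0.005,0,0,0],[0,0,0.02,0,0,0],[0,0,0.045,0,0,0],[0,0,0.08,0,0,0],[0,0,0.12,0,0,0],[0,0,0.16,0,0,0],[0,0,0.2,0,0,0],[0,0,0.22,0,0,0]]' 0.9
python3 - <<'E'
from h import *
im,D=cams.capture("scene");cv2.imwrite("pics/s6.png",im)
im,D=cams.capture("top");cv2.imwrite("pics/t6.png",im)
print(bot.read_state()["joint_positions"].round(1))
E
```

```text
time_s: 10.4
position: [0.4255, -0.1337, 0.0003]
tcp_rot: [[-0.049, 0.999, 0.001], [0.999, 0.049, -0.0], [-0.0, 0.001, -1.0]]
force: [-0.1, 0.2, 5.6]
opening: 0.732
grasp_force: 30.0
time_s: 11.07
position: [0.4253, -0.1336, 0.0]
tcp_rot: [[-0.049, 0.999, -0.0], [0.999, 0.049, 0.0], [0.0, -0.0, -1.0]]
force: [-0.7, -0.1, -0.6]
opening: 0.947
grasp_force: 0.0
time_s: 11.73
position: [0.4267, -0.1344, 0.2249]
tcp_rot: [[-0.049, 0.999, 0.006], [0.999, 0.049, -0.004], [-0.004, 0.006, -1.0]]
force: [-0.1, -0.8, -0.3]
opening: 0.95
grasp_force: 0.0
[-31.8  15.7 106.2   0.   57.5 -34.7]
```

View pics/s6.png

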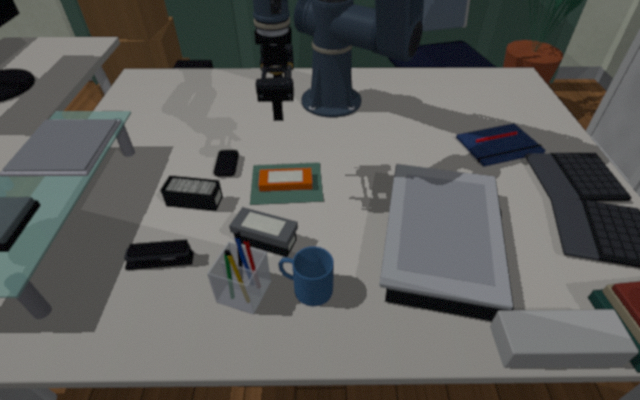

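The orange lid lies at (286,179) on the mat and the box still stands at (192,192). The scanner is next: I'll put the closed fingers under the lip, tool near-horizontal, and turn with the lid about its hinge.

```bash
cat > g.py <<'E'
from h import *
from scipy.spatial.transform import Rotation as Ro
phi,psi=np.radians([20,70])
z=np.array([np.cos(phi)*np.cos(psi),np.cos(phi)*np.sin(psi),-np.sin(phi)]);x=np.array([np.sin(phi)*np.cos(psi),np.sin(phi)*np.sin(psi),np.cos(phi)])
R0=np.stack([x,np.cross(z,x),z],1)
head=np.array([np.cos(psi),np.sin(psi),0])
lip=np.array([.6095,.1135,.0515]);inn=np.array([.217,.976,0]);hinge=lip+.25*inn
off=np.array([.011,0,-.025])
T0=lip-R0@off     # TCP at touch
axis=np.cross(inn,[0,0,1.]) # +rotation lifts inn's opposite?
if np.cross(axis,-inn)[2]<0: axis=-axis
axis/=np.linalg.norm(axis)
def lift(deg,T=T0,R=R0):
    Q=Ro.from_rotvec(axis*np.radians(deg)).as_matrix(); return hinge+Q@(T-hinge),Q@R
def rows(p,R,st=None):
    st=st or bot.read_state()
    return (p-st["position"]).round(4),(Ro.from_matrix(R@np.array(st["tcp_rot"]).T).as_rotvec()/2).round(4)
E
python3 - <<'E'
from g import *
print("touch TCP",T0.round(4)); 
pre=T0-.07*head-[0,0,.006]; print("pre",pre.round(4),rows(pre,R0))
print(R0.round(3).tolist(),axis)
for d in(10,20,30,40,50):
    p,R=lift(d);print(d,p.round(4),(p-T0).round(4))
E
```

```text
touch TCP [0.6162 0.132  0.0326]
pre [0.5923 0.0663 0.0266] (array([ 0.1647,  0.2011, -0.1977]), array([ 0.6109, -0.0885, -0.1708]))
[[0.117, 0.94, 0.321], [0.321, -0.342, 0.883], [0.94, -0.0, -0.342]] [-0.97616352  0.21703636 -0.        ]
10 [0.6163 0.1323 0.0729] [0.     0.0002 0.0403]
20 [0.6179 0.1393 0.1126] [0.0016 0.0073 0.0799]
30 [0.6209 0.153  0.1503] [0.0046 0.0209 0.1177]
40 [0.6253 0.1728 0.1851] [0.0091 0.0408 0.1525]
50 [0.631  0.1983 0.2159] [0.0147 0.0662 0.1832]
```

```bash
python3 -m handwheel '[[0.02,0.02,0,0.04,-0.006,-0.011],[0.04,0.04,0,0.08,-0.012,-0.022],[0.06,0.06,0,0.12,-0.017,-0.034],[0.08,0.08,0,0.16,-0.023,-0.045],[0.1,0.1,0,0.2,-0.029,-0.056],[0.11,0.11,0,0.24,-0.035,-0.067],[0.12,0.12,0,0.28,-0.041,-0.078],[0.12,0.12,0,0.3,-0.043,-0.084]]' -1
python3 -m handwheel '[[0.005,0,0,0.04,-0.006,-0.011],[0.01,0.01,0,0.08,-0.012,-0.022],[0.01,0.01,0,0.12,-0.017,-0.034],[0.01,0.01,0,0.16,-0.023,-0.045],[0.01,0.01,0,0.2,-0.029,-0.056],[0.01,0.01,0,0.24,-0.035,-0.067],[0.01,0.01,0,0.28,-0.041,-0.078],[0.01,0.01,0,0.3,-0.043,-0.084]]' -1
python3 - <<'E'
from g import *
st=bot.read_state();print(st["joint_positions"].round(1))
pre=T0-.07*head-[0,0,.006];print(rows(pre,R0,st))
im,D=cams.capture("wrist");cv2.imwrite("pics/w7.png",im)
c=cams.calibration("wrist");K=np.array(c["mtx"]);T=np.array(c["tool_from_camera"])
v,u=np.mgrid[:400,:640]
Wt=(np.stack([u,v,np.ones_like(u)],-1)@np.linalg.inv(K).T*D[...,None])@T[:3,:3].T+T[:3,3]
for uu in(290,310,320,330,350): # finger column profile
    print(uu,[(r,(Wt[r,uu]*1000).round(0).tolist()) for r in(215,220,225,230,240,250,300)])
E
```

```text
time_s: 12.5
position: [0.5454, -0.0126, 0.2183]
tcp_rot: [[0.086, 0.988, 0.128], [0.817, -0.143, 0.558], [0.57, 0.057, -0.82]]
force: [-0.4, -0.4, 0.4]
opening: 0.426
grasp_force: 0.0
time_s: 13.17
position: [0.5544, -0.0039, 0.2181]
tcp_rot: [[0.123, 0.944, 0.307], [0.332, -0.331, 0.884], [0.935, -0.006, -0.353]]
force: [0.1, -0.7, 0.2]
opening: 0.007
grasp_force: 0.0
[-43.3  41.7 102.8  58.8  86.2 -57.5]
(array([ 0.0379,  0.0701, -0.1915]), array([ 0.0047, -0.0051, -0.006 ]))
290 [(215, [-69.0, -44.0, 241.0]), (220, [-74.0, -43.0, 232.0]), (225, [-77.0, -42.0, 221.0]), (230, [38.0, -9.0, -83.0]), (240, [37.0, -8.0, -89.0]), (250, [38.0, -8.0, -96.0]), (300, [24.0, -8.0, -99.0])]
310 [(215, [-69.0, -16.0, 240.0]), (220, [-74.0, -15.0, 232.0]), (225, [11.0, -6.0, -8.0]), (230, [11.0, -6.0, -16.0]), (240, [11.0, -5.0, -28.0]), (250, [10.0, -5.0, -38.0]), (300, [-5.0, -4.0, -56.0])]
320 [(215, [-70.0, -2.0, 244.0]), (220, [-74.0, -2.0, 232.0]), (225, [-77.0, -2.0, 222.0]), (230, [9.0, -0.0, -12.0]), (240, [9.0, -0.0, -25.0]), (250, [7.0, -0.0, -32.0]), (300, [-5.0, -0.0, -55.0])]
330 [(215, [-70.0, 13.0, 242.0]), (220, [-73.0, 12.0, 230.0]), (225, [-77.0, 12.0, 222.0]), (230, [9.0, 5.0, -11.0]), (240, [9.0, 5.0, -25.0]), (250, [9.0, 5.0, -37.0]), (300, [-5.0, 4.0, -56.0])]
350 [(215, [-70.0, 41.0, 243.0]), (220, [-73.0, 40.0, 232.0]), (225, [-77.0, 39.0, 220.0]), (230, [38.0, 9.0, -83.0]), (240, [37.0, 8.0, -90.0]), (250, [37.0, 8.0, -96.0]), (300, [25.0, 8.0, -100.0])]
```

View pics/w7.png

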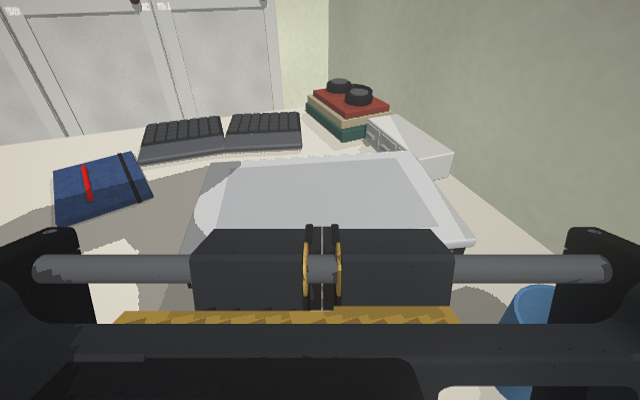

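The wrist view shows the closed fingers (310–335, 225–310), the scanner lid ahead at (330,190) and the mug at (535,310). Its depth puts the body front about 76 mm behind the fingertips. I'll steepen the pitch to 30° so the body clears the grey box.

```bash
sed -i 's/radians(\[20,70\])/radians([30,70])/; s/-.025\])/-.028])/' g.py
python3 - <<'E'
from g import *
st=bot.read_state()
pre=T0-.032*head-[0,0,.007];print("T0",T0.round(4),"pre",pre.round(4),rows(pre,R0,st))
E
```

```text
T0 [0.6159 0.1311 0.028 ] pre [0.605 0.101 0.021] (array([ 0.0509,  0.1049, -0.1964]), array([-0.078 ,  0.0234, -0.0055]))
```

```bash
python3 -m handwheel '[[0.015,0.03,0,-0.03,0.009,-0.002],[0.03,0.06,0,-0.06,0.018,-0.004],[0.045,0.09,0,-0.078,0.0234,-0.0055],[0.051,0.105,-0.02,-0.078,0.0234,-0.0055],[0.051,0.105,-0.045,-0.078,0.0234,-0.0055],[0.051,0.105,-0.07,-0.078,0.0234,-0.0055],[0.051,0.105,-0.09,-0.078,0.0234,-0.0055],[0.051,0.105,-0.1,-0.078,0.0234,-0.0055]]' -1
python3 - <<'E'
from g import *
st=bot.read_state()
pre=T0-.032*head-[0,0,.007];print(rows(pre,R0,st))
c=cams.calibration("wrist");K=np.array(c["mtx"]);T=np.array(c["tool_from_camera"])
im,D=cams.capture("wrist");cv2.imwrite("pics/w8.png",im)
v,u=np.mgrid[:400,:640]
W=((np.stack([u,v,np.ones_like(u)],-1)@np.linalg.inv(K).T*D[...,None])@T[:3,:3].T+T[:3,3])@np.array(st["tcp_rot"]).T+st["position"]
m=(abs(W[...,2]-.0675)<.006)&(D>0);n,l,s,_=cv2.connectedComponentsWithStats(m.astype(np.uint8));i=1+np.argmax(s[1:,4]);m=l==i
print(s[i]);
pts=[]
for cc in range(60,600,30):
    r=np.where(m[:,cc])[0]
    if len(r): q=W[r.max(),cc]; pts.append((cc,r.max(),((q-lip)@inn*1000).round(1),(q[2]*1000).round(1)))
print(pts)
im,D=cams.capture("scene");cv2.imwrite("pics/s8.png",cv2.resize(im[60:320,220:560],None,fx=2.2,fy=2.2))
E
```

```text
time_s: 13.88
position: [0.6053, 0.1025, 0.1179]
tcp_rot: [[0.166, 0.942, 0.293], [0.477, -0.337, 0.812], [0.863, 0.004, -0.505]]
force: [-0.3, -0.6, -0.1]
opening: 0.005
grasp_force: 0.0
(array([-0.0003, -0.0014, -0.0969]), array([ 0.0034,  0.0011, -0.0029]))
[   78    93   474   162 53407]
[(90, np.int64(254), np.float64(30.8), np.float64(67.5)), (120, np.int64(254), np.float64(28.5), np.float64(67.0)), (150, np.int64(254), np.float64(24.9), np.float64(68.1)), (180, np.int64(254), np.float64(22.5), np.float64(67.6)), (210, np.int64(232), np.float64(41.2), np.float64(67.5)), (240, np.int64(228), np.float64(42.8), np.float64(67.1)), (270, np.int64(228), np.float64(38.7), np.float64(68.5)), (300, np.int64(228), np.float64(36.5), np.float64(67.6)), (330, np.int64(226), np.float64(35.1), np.float64(68.1)), (360, np.int64(228), np.float64(31.2), np.float64(66.7)), (390, np.int64(228), np.float64(27.8), np.float64(67.2)), (420, np.int64(228), np.float64(24.6), np.float64(67.6)), (450, np.int64(250), np.float64(2.5), np.float64(65.2)), (480, np.int64(250), np.float64(1.5), np.float64(62.1)), (510, np.int64(246), np.float64(1.4), np.float64(63.5)), (540, np.int64(243), np.float64(1.7), np.float64(62.6))]
```

View pics/s8.png

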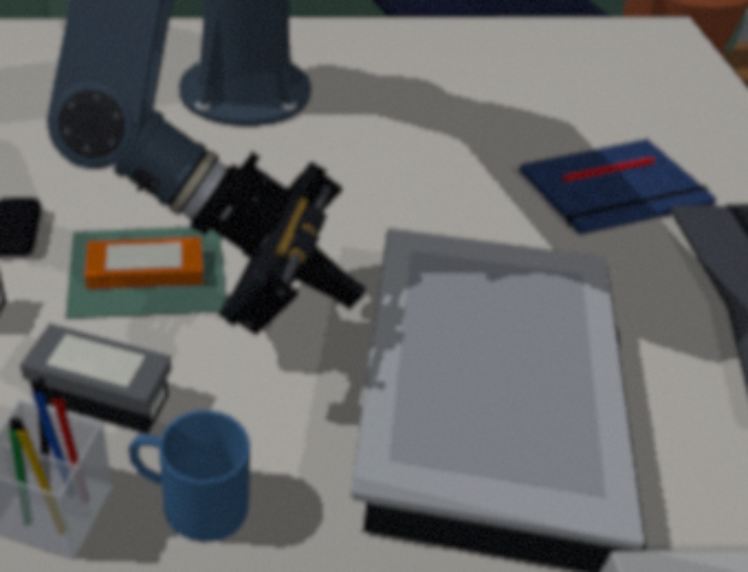

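The scene view shows the fingertips just short of the middle of the scanner's front edge (365,295). The hand is clear of the mug and grey box. I'll descend, then move in under the lip.

```bash
python3 -m handwheel '[[0,-0.001,-0.02,0.002,0,-0.002],[0,-0.001,-0.04,0.002,0,-0.002],[0,-0.001,-0.06,0.002,0,-0.002],[0,-0.001,-0.075,0.002,0,-0.002],[0,-0.001,-0.086,0.002,0,-0.002],[0,-0.001,-0.093,0.002,0,-0.002],[0,-0.001,-0.096,0.002,0,-0.002],[0,-0.001,-0.096,0.002,0,-0.002]]' -1
python3 -m handwheel '[[0.001,0.003,0,0,0,0],[0.003,0.008,0,0,0,0],[0.005,0.014,0,0,0,0],[0.007,0.02,0,0,0,0],[0.009,0.025,0,0,0,0],[0.01,0.028,0,0,0,0],[0.011,0.03,0,0,0,0],[0.011,0.03,0,0,0,0]]' -1
python3 -c "
from g import *
print(rows(T0,R0),T0)"
```

```text
time_s: 14.65
position: [0.6065, 0.1003, 0.0243]
tcp_rot: [[0.166, 0.94, 0.299], [0.472, -0.342, 0.813], [0.866, 0.006, -0.5]]
force: [-0.1, 0.4, 0.6]
opening: 0.004
grasp_force: 0.0
time_s: 15.32
position: [0.6173, 0.1311, 0.0241]
tcp_rot: [[0.166, 0.94, 0.298], [0.472, -0.341, 0.813], [0.866, 0.006, -0.5]]
force: [0.7, -0.2, -0.7]
opening: 0.004
grasp_force: 0.0
(array([-0.0013, -0.    ,  0.0039]), array([ 0.0013,  0.0028, -0.0006])) [0.61591244 0.13111803 0.02797372]
```

```bash
python3 -c "
from g import *
T=np.array([.6173,.1311,.028])
for a in (0,12,24,36,44):
    for d in range(a+2,a+13,2):
        print(a,d,(lift(d,T)[0]-lift(a,T)[0]).round(4), (axis*np.radians(d-a)/2).round(4))
"
```

```text
0 2 [-0.0001 -0.0007  0.0081] [-0.017   0.0038 -0.    ]
0 4 [-0.0002 -0.0011  0.0162] [-0.0341  0.0076 -0.    ]
0 6 [-0.0003 -0.0012  0.0243] [-0.0511  0.0114 -0.    ]
0 8 [-0.0002 -0.001   0.0324] [-0.0681  0.0152 -0.    ]
0 10 [-0.0001 -0.0006  0.0405] [-0.0852  0.0189 -0.    ]
0 12 [0.     0.0002 0.0486] [-0.1022  0.0227 -0.    ]
12 14 [0.0002 0.001  0.008 ] [-0.017   0.0038 -0.    ]
12 16 [0.0005 0.0023 0.016 ] [-0.0341  0.0076 -0.    ]
12 18 [0.0008 0.0038 0.024 ] [-0.0511  0.0114 -0.    ]
12 20 [0.0012 0.0056 0.0319] [-0.0681  0.0152 -0.    ]
12 22 [0.0017 0.0077 0.0397] [-0.0852  0.0189 -0.    ]
12 24 [0.0022 0.01   0.0475] [-0.1022  0.0227 -0.    ]
24 26 [0.0006 0.0026 0.0077] [-0.017   0.0038 -0.    ]
24 28 [0.0012 0.0055 0.0152] [-0.0341  0.0076 -0.    ]
24 30 [0.0019 0.0086 0.0227] [-0.0511  0.0114 -0.    ]
24 32 [0.0027 0.0119 0.03  ] [-0.0681  0.0152 -0.    ]
24 34 [0.0035 0.0156 0.0372] [-0.0852  0.0189 -0.    ]
24 36 [0.0043 0.0194 0.0443] [-0.1022  0.0227 -0.    ]
36 38 [0.0009 0.0041 0.0069] [-0.017   0.0038 -0.    ]
36 40 [0.0019 0.0084 0.0137] [-0.0341  0.0076 -0.    ]
36 42 [0.0029 0.013  0.0203] [-0.0511  0.0114 -0.    ]
36 44 [0.004  0.0178 0.0268] [-0.0681  0.0152 -0.    ]
36 46 [0.0051 0.0228 0.0331] [-0.0852  0.0189 -0.    ]
36 48 [0.0062 0.028  0.0392] [-0.1022  0.0227 -0.    ]
44 46 [0.0011 0.005  0.0063] [-0.017   0.0038 -0.    ]
44 48 [0.0023 0.0102 0.0124] [-0.0341  0.0076 -0.    ]
44 50 [0.0035 0.0156 0.0183] [-0.0511  0.0114 -0.    ]
44 52 [0.0047 0.0212 0.024 ] [-0.0681  0.0152 -0.    ]
44 54 [0.006  0.0271 0.0295] [-0.0852  0.0189 -0.    ]
44 56 [0.0073 0.033  0.0348] [-0.1022  0.0227 -0.    ]
```

```bash
python3 -m handwheel '[[0,0,0.002,0,0,0],[0,0,0.004,0,0,0],[0,0,0.007,-0.007,0.0015,0],[0,-0.0007,0.012,-0.017,0.004,0],[0,-0.001,0.016,-0.0255,0.0057,0],[0,-0.001,0.02,-0.034,0.0076,0],[0,-0.001,0.024,-0.0425,0.0095,0],[0,-0.001,0.028,-0.051,0.0114,0]]' -1
python3 - <<'E'
from g import *
st=bot.read_state();print(st["force"].round(2),st["moment"].round(2),st["position"])
c=cams.calibration("wrist");K=np.array(c["mtx"]);T=np.array(c["tool_from_camera"])
im,D=cams.capture("wrist");cv2.imwrite("pics/w9.png",im)
v,u=np.mgrid[:400,:640]
W=((np.stack([u,v,np.ones_like(u)],-1)@np.linalg.inv(K).T*D[...,None])@T[:3,:3].T+T[:3,3])@np.array(st["tcp_rot"]).T+st["position"]
q=W[130:200:5,260:380:10].reshape(-1,3);q=q[(q[:,2]>.05)&(q[:,2]<.4)]
n=np.linalg.svd(q-q.mean(0))[2][2];n*=np.sign(n[2]);print(len(q),q.mean(0),n,"tilt",np.degrees(np.arccos(n[2])))
E
```

```text
time_s: 15.98
position: [0.6172, 0.129, 0.0525]
tcp_rot: [[0.186, 0.94, 0.286], [0.56, -0.341, 0.755], [0.808, 0.02, -0.589]]
force: [-0.9, -2.3, -2.3]
opening: 0.004
grasp_force: 1.8
[-0.95 -2.32 -2.35] [-0.95  0.38  0.09] [0.61715842 0.12897665 0.05248097]
168 [0.62293261 0.15631158 0.08820805] [0.09368304 0.3070961  0.94705621] tilt 18.72751268190481
```

```bash
cat > tilt.py <<'E'
from g import *
def tilt(cam="top"):
    c=cams.calibration(cam);K=np.array(c["mtx"]);st=bot.read_state()
    im,D=cams.capture(cam);v,u=np.mgrid[:400,:640]
    P=np.stack([u,v,np.ones_like(u)],-1)@np.linalg.inv(K).T*D[...,None]
    if cam=="wrist":
        T=np.array(c["tool_from_camera"]);W=(P@T[:3,:3].T+T[:3,3])@np.array(st["tcp_rot"]).T+st["position"]
    else: W=(P-np.array(c["t"]))@np.array(c["R"])
    e=np.array([.976,-.217,0]);d=W-hinge
    s=-(d@inn);y=d@e;z=d[...,2]
    m=(D>0)&(abs(y)<.18)&(s>.02)&(s<.27)&(z>.015)&(z<.4)&((u<300)if cam=="top" else True)
    a=np.degrees(np.arctan2(z,s)-np.arcsin(np.clip(.016/np.hypot(s,z),-1,1)))[m]
    h,b=np.histogram(a,bins=np.arange(-5,91,1));i=h.argmax();k=a[abs(a-b[i]-.5)<2.5]
    print(cam,m.sum(),len(k),"lid angle",np.median(k).round(2),k.std().round(2),"t",st["time_s"],"F",np.round(st["force"],1))
    return im
if __name__=="__main__":
    for c in("top","scene","wrist"):
        im=tilt(c);cv2.imwrite(f"pics/tilt_{c}.png",im)
E
python3 tilt.py
```

```text
top 11139 9945 lid angle 5.41 0.95 t 16.0333 F [-1.3 -2.2 -0.4]
scene 12427 11420 lid angle 6.57 0.78 t 16.0833 F [-0.8 -1.9 -1.8]
wrist 104261 102258 lid angle 5.75 0.48 t 16.1333 F [ 0.5 -2.  -1.2]
```

```bash
cat > path.py <<'E'
from g import *
st=bot.read_state();p0=st["position"];Rc=np.array(st["tcp_rot"])
th0=5.8;edge=lambda t:lift(t,lip)[0]
loc=Rc.T@(edge(th0)-p0);print("contact in tool",loc.round(4))
def pose(t):
    a=(t-th0)-20*(t-th0)/(50-th0)
    R=Ro.from_rotvec(axis*np.radians(a)).as_matrix()@Rc
    return edge(t)-R@loc,a
ks=np.linspace(th0,50,33);prev=None
for j in range(4):
    b,ab=pose(ks[8*j])
    for i in range(1,9):
        p,a=pose(ks[8*j+i]);print(j,ks[8*j+i].round(1),(p-b).round(4).tolist(),(axis*np.radians(a-ab)/2)[:2].round(4).tolist())
E
python3 path.py
```

```text
contact in tool [ 0.01   -0.0018 -0.0276]
0 7.2 [0.0001, 0.0004, 0.0058] [-0.0064, 0.0014]
0 8.6 [0.0002, 0.0008, 0.0115] [-0.0129, 0.0029]
0 9.9 [0.0003, 0.0015, 0.0173] [-0.0193, 0.0043]
0 11.3 [0.0005, 0.0022, 0.023] [-0.0258, 0.0057]
0 12.7 [0.0007, 0.0031, 0.0287] [-0.0322, 0.0072]
0 14.1 [0.0009, 0.0042, 0.0344] [-0.0387, 0.0086]
0 15.5 [0.0012, 0.0053, 0.04] [-0.0451, 0.01]
0 16.8 [0.0015, 0.0066, 0.0456] [-0.0515, 0.0115]
1 18.2 [0.0003, 0.0014, 0.0056] [-0.0064, 0.0014]
1 19.6 [0.0007, 0.003, 0.0111] [-0.0129, 0.0029]
1 21.0 [0.001, 0.0047, 0.0166] [-0.0193, 0.0043]
1 22.4 [0.0015, 0.0065, 0.022] [-0.0258, 0.0057]
1 23.8 [0.0019, 0.0085, 0.0274] [-0.0322, 0.0072]
1 25.1 [0.0024, 0.0106, 0.0328] [-0.0387, 0.0086]
1 26.5 [0.0028, 0.0128, 0.038] [-0.0451, 0.01]
1 27.9 [0.0034, 0.0152, 0.0432] [-0.0515, 0.0115]
2 29.3 [0.0005, 0.0025, 0.0052] [-0.0064, 0.0014]
2 30.7 [0.0011, 0.0051, 0.0102] [-0.0129, 0.0029]
2 32.0 [0.0017, 0.0078, 0.0153] [-0.0193, 0.0043]
2 33.4 [0.0024, 0.0106, 0.0202] [-0.0258, 0.0057]
2 34.8 [0.003, 0.0135, 0.0251] [-0.0322, 0.0072]
2 36.2 [0.0037, 0.0166, 0.0299] [-0.0387, 0.0086]
2 37.6 [0.0044, 0.0198, 0.0346] [-0.0451, 0.01]
2 39.0 [0.0051, 0.023, 0.0392] [-0.0515, 0.0115]
3 40.3 [0.0008, 0.0034, 0.0045] [-0.0064, 0.0014]
3 41.7 [0.0015, 0.0069, 0.009] [-0.0129, 0.0029]
3 43.1 [0.0023, 0.0105, 0.0134] [-0.0193, 0.0043]
3 44.5 [0.0032, 0.0142, 0.0176] [-0.0258, 0.0057]
3 45.9 [0.004, 0.018, 0.0218] [-0.0322, 0.0072]
3 47.2 [0.0049, 0.0219, 0.0259] [-0.0387, 0.0086]
3 48.6 [0.0058, 0.0259, 0.0298] [-0.0451, 0.01]
3 50.0 [0.0067, 0.03, 0.0337] [-0.0515, 0.0115]
```

```bash
python3 -m handwheel '[[0.0001,0.0004,0.0058,-0.0064,0.0014,0],[0.0002,0.0008,0.0115,-0.0129,0.0029,0],[0.0003,0.0015,0.0173,-0.0193,0.0043,0],[0.0005,0.0022,0.023,-0.0258,0.0057,0],[0.0007,0.0031,0.0287,-0.0322,0.0072,0],[0.0009,0.0042,0.0344,-0.0387,0.0086,0],[0.0012,0.0053,0.04,-0.0451,0.01,0],[0.0015,0.0066,0.0456,-0.0515,0.0115,0]]' -1
python3 -m handwheel '[[0.0003,0.0014,0.0056,-0.0064,0.0014,0],[0.0007,0.003,0.0111,-0.0129,0.0029,0],[0.001,0.0047,0.0166,-0.0193,0.0043,0],[0.0015,0.0065,0.022,-0.0258,0.0057,0],[0.0019,0.0085,0.0274,-0.0322,0.0072,0],[0.0024,0.0106,0.0328,-0.0387,0.0086,0],[0.0028,0.0128,0.038,-0.0451,0.01,0],[0.0034,0.0152,0.0432,-0.0515,0.0115,0]]' -1
python3 tilt.py
```

```text
time_s: 16.85
position: [0.6189, 0.136, 0.0985]
tcp_rot: [[0.203, 0.941, 0.272], [0.639, -0.338, 0.691], [0.742, 0.033, -0.669]]
force: [-0.4, -2.5, -2.1]
opening: 0.012
grasp_force: 1.5
time_s: 17.52
position: [0.6222, 0.1512, 0.1418]
tcp_rot: [[0.219, 0.941, 0.256], [0.711, -0.334, 0.619], [0.668, 0.046, -0.743]]
force: [-0.4, -3.5, -1.8]
opening: 0.001
grasp_force: 1.5
top 11901 10469 lid angle 27.36 0.78 t 17.5167 F [-0.4 -3.5 -1.8]
scene 11482 9607 lid angle 29.27 0.88 t 17.5667 F [-0.1 -2.3  0.1]
wrist 149055 79921 lid angle 28.3 0.63 t 17.6167 F [-0.4 -3.6  0.3]
```

```bash
python3 -m handwheel '[[0.0005,0.0025,0.0052,-0.0064,0.0014,0],[0.0011,0.0051,0.0102,-0.0129,0.0029,0],[0.0017,0.0078,0.0153,-0.0193,0.0043,0],[0.0024,0.0106,0.0202,-0.0258,0.0057,0],[0.003,0.0135,0.0251,-0.0322,0.0072,0],[0.0037,0.0166,0.0299,-0.0387,0.0086,0],[0.0044,0.0198,0.0346,-0.0451,0.01,0],[0.0051,0.023,0.0392,-0.0515,0.0115,0]]' -1
python3 -m handwheel '[[0.0008,0.0034,0.0045,-0.0064,0.0014,0],[0.0015,0.0069,0.009,-0.0129,0.0029,0],[0.0023,0.0105,0.0134,-0.0193,0.0043,0],[0.0032,0.0142,0.0176,-0.0258,0.0057,0],[0.004,0.018,0.0218,-0.0322,0.0072,0],[0.0049,0.0219,0.0259,-0.0387,0.0086,0],[0.0058,0.0259,0.0298,-0.0451,0.01,0],[0.0067,0.03,0.0337,-0.0515,0.0115,0]]' -1
python3 -m handwheel '[[0,0,0,0,0,0],[0,0,0,0,0,0],[0,0,0,0,0,0],[0,0,0,0,0,0],[0,0,0,0,0,0],[0,0,0,0,0,0],[0,0,0,0,0,0],[0,0,0,0,0,0]]' -1
python3 tilt.py
```

```text
time_s: 18.33
position: [0.6271, 0.174, 0.18]
tcp_rot: [[0.235, 0.943, 0.237], [0.775, -0.329, 0.539], [0.586, 0.057, -0.808]]
force: [0.5, -2.9, -1.2]
opening: 0.006
grasp_force: 1.1
time_s: 19.0
position: [0.6335, 0.2042, 0.2135]
tcp_rot: [[0.247, 0.944, 0.217], [0.831, -0.322, 0.453], [0.498, 0.068, -0.864]]
force: [-0.6, -2.1, 0.5]
opening: 0.005
grasp_force: 0.9
time_s: 19.67
position: [0.6336, 0.2041, 0.2134]
tcp_rot: [[0.247, 0.944, 0.218], [0.831, -0.322, 0.454], [0.499, 0.069, -0.864]]
force: [-0.7, -1.3, 1.1]
opening: 0.001
grasp_force: 0.8
top 8014 6690 lid angle 49.57 0.76 t 19.6667 F [-0.7 -1.3  1.1]
scene 10299 7181 lid angle 50.91 1.07 t 19.7167 F [-1.7 -2.  -0.1]
wrist 153321 126209 lid angle 52.21 1.25 t 19.7667 F [-1.5 -1.8 -0.3]
```

```bash
python3 - <<'E'
from g import *
e=np.array([.976,-.217,0])
for cam in("top","scene","wrist"):
    c=cams.calibration(cam);K=np.array(c["mtx"]);st=bot.read_state();im,D=cams.capture(cam);v,u=np.mgrid[:400,:640]
    P=np.stack([u,v,np.ones_like(u)],-1)@np.linalg.inv(K).T*D[...,None]
    if cam=="wrist":
        T=np.array(c["tool_from_camera"]);W=(P@T[:3,:3].T+T[:3,3])@np.array(st["tcp_rot"]).T+st["position"]
    else: W=(P-np.array(c["t"]))@np.array(c["R"])
    d=W-hinge;s=-(d@inn);y=d@e;z=d[...,2]
    a=np.degrees(np.arctan2(z,s)-np.arcsin(np.clip(.016/np.hypot(s,z),-1,1)))
    m=(D>0)&(abs(y)<.17)&(s>.02)&(s<.2)&(z>.03)&(abs(a-50.5)<5)
    q=np.stack([s[m],y[m],z[m]],1)
    for _ in range(3):
        n=np.linalg.svd(q-q.mean(0),full_matrices=False)[2][2];r=(q-q.mean(0))@n;q=q[abs(r)<.004]
    n*=np.sign(n[2]);print(cam,len(q),"plane angle",np.degrees(np.arctan2(-n[0],n[2])).round(2),n.round(3))
E
```

```text
top 4442 plane angle 49.96 [-0.766  0.002  0.643]
scene 3951 plane angle 49.81 [-0.764  0.003  0.645]
wrist 81297 plane angle 55.4 [-0.823  0.027  0.568]
```

```bash
python3 -c "
from rig import bot
print(bot.hand_in())"
```

```text
the job is handed in; nothing more can be done
None
```

The orange lid lies flat on the felt mat with its box left standing, and the arm is holding the scanner lid up at about 50° (49.8–50.0° by the top and scene cameras; the wrist camera read 52–55°, which I discounted); the job is handed in.

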